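# Unlatch the cover of a microscope lamp house

## Task

Open the white microscope lamp house so its lamp can be changed: squeeze the orange snap tab towards the grey finger rest, and while it is held in lift the black cover straight off, gently, without straining the tab or tearing the cover against its catch. Then lay the cover the right way up, flat in the blue tray, set it down gently and let go, leaving everything else where it is.

Things in the scene. Friction and masses are not known exactly. Their poses are not given: they have to be found in the camera images.
- housing: white lamp house fixed to the bench, a box 100 (x) x 92 (y) x 70 mm high, open at the top; origin at the centre of its underside, z up; its front, where the cover's tab is, is -x. A steel catch inside the front wall holds the tab's hook. A black lamp tube (44 mm diameter, axis 36 mm up) sticks out 30 mm from its rear.
- cover: loose black cover, 0.12 to 0.2 kg, plate 100 (x) x 92 (y) x 4 mm; origin at the centre of the plate's underside, z up. Closed, it lies on the lamp house's rim, axes parallel to the lamp house's, with 1 mm play each way in x, 1.5 mm in y. Skirts reach 18 mm below the plate; it stands on them on a flat floor. Until the tab's hook is free it rises only 1 mm and then pulls hard on the catch.
- snap_tab: orange sprung tab on the cover: upright plate 5 mm thick (x), 24 mm wide (y), top 24 mm above the cover's upper face; origin at mid-thickness, height of the cover's underside; at rest at x = -31.5 mm, y = 0 in the cover's frame. Pressed, it slides along the cover's +x, at most 9.5 mm, and springs back when let go. Its hook reaches 16 mm below the cover's underside.
- tab_face (a point): middle of the tab's outer (front, -x) face, 16 mm above the cover's underside. Pressing: 1.5 N starts it, each mm adds 3 N. Its hook is free of the catch after 1.3 mm if the cover sits at the rear (+x) of its play, 3.3 mm (11.5 N) if at the front; so hold 13-17 N while lifting, without shoving the cover forward. Over 20 N damages it. The space in front of it, above the plate, is free.
- rest_track (a point): middle of the range of the grey finger rest's rear (+x) face, at x = +14 mm, y = 0 in the cover's frame, 16 mm above its underside. The rest is an upright plate 5 mm thick, 26 mm wide, as high as the tab, clamped somewhere on a short track, different each time and not measured: the true face is up to 8 mm ahead of or behind this point. Loads under 25 N do not shift it.
- tray: blue open tray fixed to the bench, 260 (x) x 200 (y) mm outside, 12 mm high, walls and floor 4 mm; origin at the centre of its underside, z up. A carton (42 mm wide, 45 mm high) stands in its +x end; the -x half is free for the cover.
- carton: cardboard carton 42 x 42 x 45 mm standing in the tray, about 85 mm along the tray's +x; origin at the centre of its underside.
- screwdriver: red-handled screwdriver 160 mm long lying on the bench.
- beaker: glass beaker 68 mm wide, 95 mm high; origin at the centre of its underside.
- small_beaker: glass beaker 50 mm wide, 65 mm high; origin at the centre of its underside.
- flask: green glass conical flask, 82 mm wide at the foot, 110 mm high; origin at the centre of its underside.
- dropper: amber dropper bottle 36 mm wide, 85 mm high; origin at the centre of its underside.
- slide_box: green box of slides 85 x 55 x 32 mm; origin at the centre of its underside.
- dish: white shallow dish 90 mm wide, 14 mm high; origin at the centre of its underside.
Mind the look-alikes: they are no part of the job. What is meant by the cover is not green, and is the larger of those in its own colour.

How it is judged:
By the outcome, as a careful person would: the job done as asked, in the order asked, and still so for the second after the job is handed in, with the robot touching nothing.
It also fails if it takes over 64 s, if anything falls off the work surface, if the arm or the gripper's body presses on something with over 40 N, if the wrist force passes 120 N, or if a joint passes its speed limit or range.

## Robot

A 6-joint arm with a two-finger parallel gripper is mounted at the origin on the work surface. World frame = base frame: x ahead of the robot, y to its left, z up, the work surface at z = 0. Lengths are in mm, angles in degrees, forces in N, time in s.
With the tool pointing down it reaches from about 350 to 725 mm from the base axis. Payload 6 kg.
Tool frame: the origin (TCP) lies on the centre line of the jaws, within the pads' length; the fingertips stand manip.tips_ahead ahead of it and the grasp point (between the pads) lies 5 mm behind it (manip.tips_ahead is the distance from the TCP to the fingertips, in mm); y points along the fingers, z is the direction in which the jaws open and shut, and the axes are right-handed (so a half turn about y gives the same grasp; the last joint's range is limited). The gripper opens to 85 mm and grips with 20 to 120 N. Pads are 22 mm wide; open, the fingers measure 114 mm over their backs; the gripper's body (76 mm by 85 mm) begins 54 mm behind the grasp point. The pads swing forward as they close: fully open they stand 13 mm farther back than shut.
Start: joints at [-49.635, 2.303, 4.859, 0, -92.561, -19.12], TCP at [217.425, -559.197, 245.261] pointing down, gripper open.
Joint ranges: [-146.85, 146.85], [-73.84, 115.35], [-62.03, 85.46], [-188.31, 113.3], [-161.28, -10.13], [-171.36, 171.36]. Speed limits (degrees/s): [147.25, 147.25, 172.46, 180, 180, 180].

## Interface

Orientations are given as a 3x3 rotation matrix whose columns are the frame's x, y, z axes.
In Python, from station import manip, vision gives the robot as it stands. The module is installed in compiled form; this text tells all that it offers.
- The arm moves only by the shell command python3 -m inch 'ROWS' [OPENING] [FORCE]. ROWS is text: rows parted by semicolons, each of 6 numbers parted by spaces: the shift along the tool's x, y, z normalised to -1 to 1, where 1 is 0.2 m, then the turn, a rotation vector about the tool's x, y, z normalised to -1 to 1, where 1 is 90 degrees. In form: tx ty tz ax ay az; .... A call has 1 to 20 rows; each row is the pose to reach, as a shift and turn from the pose measured when the call began, along the tool's axes at that moment; what a row does not reach only later rows make up. A row lasts 1/12 s, in which the tool goes at most 41.7 mm and 7.16 degrees, less where a joint would pass 70% of its speed; a pose out of reach is approached as far as the arm can. A call with a number of a shift or a turn outside -1 to 1 is refused whole. A call with a gripper value outside its range is refused whole. OPENING is the gripper command: -1 is fully open, 1 is shut, values between are in proportion, set as the call begins (- or left out, the last holds). The fingers move at their own pace and stop on an object; FORCE is the grip in N (left out, the last holds). Time passes only in rows, so rows that repeat a pose let the fingers close. It gives the time, the measured TCP pose, the force and the opening at its end, in the units of the state.
- manip.observe(): the state, without advancing time (a new reading comes with each control period).
- vision.snapshot(name): name is "scene" or "top" or "wrist"; returns a dict with "img" (480x640x3 uint8, red, green, blue), "mtx" (3x3 intrinsics, pixels), "pose" (4x4, takes a point from camera to world coordinates). Camera axes: x right, y down, z forward; pixel columns grow to the right and rows downward; lengths in mm; the calibration is good to about 2 mm. A picture is of the moment at which its call begins. There is no depth.
- manip.hand_in(): hands the job in, once; it reports no verdict.
The state is a dict: "time": time; "joint_pos": joint angles; "joint_velocities": joint speeds; "effort": joint torques, N m; "eef_pos": TCP position; "orientation": TCP orientation; "ft_force": force on the tool from outside, world axes, zero at the start; "ft_torque": the same for the moment, N m; "gripper_width": finger opening in mm.
Only numpy, scipy, OpenCV 4.12 (cv2) and the standard library are available. Lean on these libraries where they do the work, as an engineer would, in place of code of your own. Each camera call takes 0.05 s, during which the arm holds its last target.

## Working session

There is one attempt and no reset: what is moved stays moved. The work goes in short steps, Python scripts to look and compute and a shell command to move; the robot and the scene stay as the last step left them, time stands still between calls to the robot, and variables do not carry over. Pictures are saved under pics/ and viewed, and the job is handed in when it is done.

```bash
mkdir -p pics; ls
python3 - <<'E'
from station import manip, vision
import cv2, numpy as np
s=manip.observe()
for k,v in s.items(): print(k,np.round(v,3).tolist())
print(manip.tips_ahead)
for n in ["scene","top","wrist"]:
    d=vision.snapshot(n); cv2.imwrite(f"pics/{n}0.png",d["img"][:,:,::-1]); print(n,np.round(d["mtx"],1).tolist(),np.round(d["pose"],3).tolist())
E
```

```text
pics
time 0.0
joint_pos [-49.633, 2.34, 4.802, -0.028, -92.562, -19.12]
joint_velocities [0.028, -0.058, -0.0, -0.063, -0.024, 0.051]
effort [0.001, -36.82, 34.742, 6.932, -0.005, -0.0]
eef_pos [217.405, -558.893, 244.253]
orientation [[0.932, -0.001, -0.362], [0.362, 0.002, 0.932], [-0.0, -1.0, 0.002]]
ft_force [0.098, 0.94, -0.493]
ft_torque [-0.034, -0.027, 0.017]
gripper_width 85.35
14.0
scene [[610.0, 0.0, 326.0], [0.0, 610.0, 241.2], [0.0, 0.0, 1.0]] [[-0.558, 0.693, -0.457, 1109.524], [0.83, 0.459, -0.318, 407.42], [-0.01, -0.557, -0.831, 1155.814], [0.0, 0.0, 0.0, 1.0]]
top [[592.8, 0.0, 313.3], [0.0, 592.8, 237.5], [0.0, 0.0, 1.0]] [[0.042, -0.977, 0.209, 207.095], [-0.999, -0.042, 0.004, 6.615], [0.005, -0.209, -0.978, 1459.629], [0.0, 0.0, 0.0, 1.0]]
wrist [[429.7, 0.0, 320.5], [0.0, 429.7, 235.9], [0.0, 0.0, 1.0]] [[-0.362, 0.9, 0.243, 155.109], [0.932, 0.349, 0.096, -582.157], [0.001, 0.261, -0.965, 372.503], [0.0, 0.0, 0.0, 1.0]]
```

View pics/scene0.png

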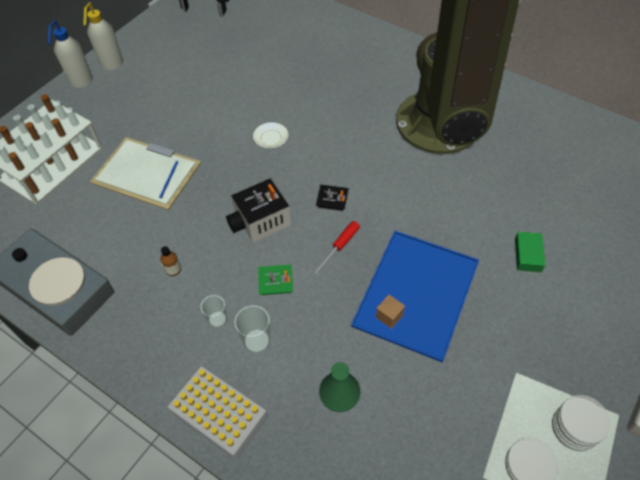

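View pics/top0.png

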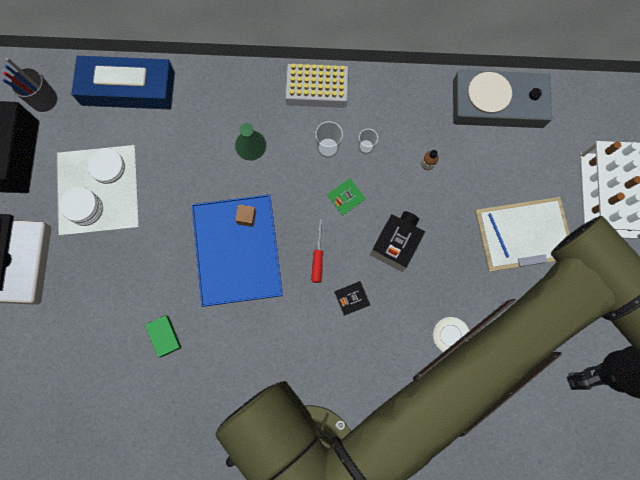

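View pics/wrist0.png

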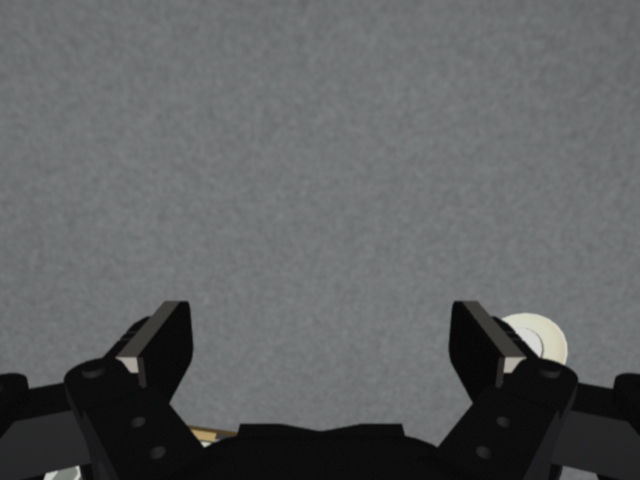

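Scene pictures: three covers could be meant, (1) the black one on the white lamp house at top (399,240) / scene (262,200), (2) a smaller black one at top (352,298), (3) a green one at top (346,197). By the description it is (1). The tray is at top (238,250) with the carton at (245,215), so tray +x points up in that picture.

Run:
```python
import cv2, numpy as np
a=cv2.imread("pics/top0.png")[195:285,355:445]; b=cv2.imread("pics/scene0.png")[165:255,215:305]
f=lambda x:cv2.resize(x,(400,400),interpolation=cv2.INTER_CUBIC)
cv2.imwrite("pics/crop0.png",np.hstack([f(a),f(b)]))
```

```text
(no output)
```

View pics/crop0.png

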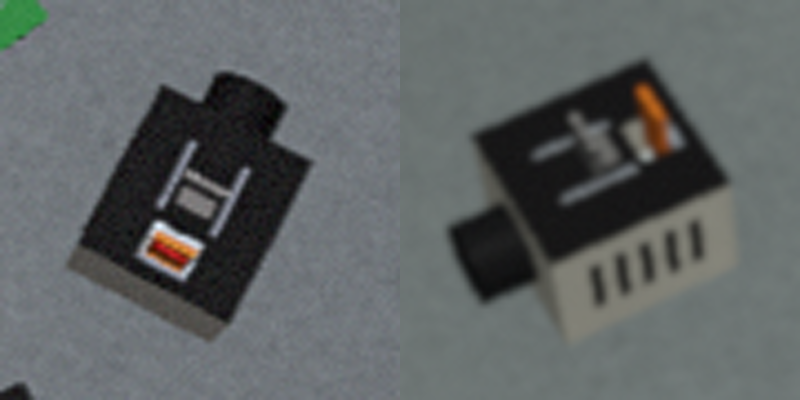

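The crop confirms the choice: black cover on the white house with the orange tab near its front (crop (170,252)) and the grey rest behind it (crop (200,195)), tube to the rear. Now the rough poses.

```bash
cat > h.py <<'E'
import numpy as np, cv2
from station import manip, vision
def ray(d,uv):
    K=np.array(d["mtx"]);P=np.array(d["pose"])
    r=P[:3,:3]@np.linalg.solve(K,[uv[0],uv[1],1.]); return P[:3,3],r/np.linalg.norm(r)
def onz(d,uv,z):
    o,r=ray(d,uv); return o+r*(z-o[2])/r[2]
def proj(d,p):
    P=np.array(d["pose"]); c=P[:3,:3].T@(np.asarray(p,float)-P[:3,3]); u=np.array(d["mtx"])@c; return u[:2]/u[2]
def tri(d1,u1,d2,u2):
    A=np.zeros((3,3));b=np.zeros(3)
    for d,u in((d1,u1),(d2,u2)):
        o,r=ray(d,u);M=np.eye(3)-np.outer(r,r);A+=M;b+=M@o
    return np.linalg.solve(A,b)
E
python3 - <<'E'
from h import *
d=vision.snapshot("top"); 
c=np.array([[163,87],[312,162],[228,320],[80,247]])*90/400+[355-.39,195-.39]
p=np.array([onz(d,u,74) for u in c]); print(p.round(1)); print(p.mean(0))
m=(p[0]+p[1]-p[2]-p[3])/2; print("len x",np.linalg.norm(m),"yaw",np.degrees(np.arctan2(m[1],m[0])))
n=(p[0]+p[3]-p[1]-p[2])/2; print("len y",np.linalg.norm(n))
for n,d in(("top",d),("scene",vision.snapshot("scene"))):
    hsv=cv2.cvtColor(d["img"],cv2.COLOR_RGB2HSV)
    m=cv2.inRange(hsv,(108,150,80),(125,255,255)); k,l,st,ce=cv2.connectedComponentsWithStats(m)
    i=1+np.argmax(st[1:,4]); 
    # tray: largest-area quad
    cs,_=cv2.findContours((l==i).astype(np.uint8),0,2); q=cv2.convexHull(cs[0])
    a=cv2.approxPolyDP(q,6,True)[:,0]; print(n,st[i],a.tolist(),[onz(d,u,12).round(0).tolist() for u in a])
    P=np.array([onz(d,u,12)[:2] for u in q[:,0]],np.float32); print(cv2.minAreaRect(P))
E
```

```text
[[ 568.5 -173.    74. ]
 [ 530.2 -253.9   74. ]
 [ 442.  -209.4   74. ]
 [ 478.2 -129.8   74. ]]
[ 504.74642286 -191.53502677   74.        ]
len x 99.45599518348037 yaw -26.154553001505462
len y 88.50551468976866
top [ 192  195   90  111 7752] [[269, 195], [281, 295], [202, 305], [192, 205]] [[622.0, 130.0, 12.0], [369.0, 86.0, 12.0], [337.0, 277.0, 12.0], [587.0, 322.0, 12.0]]
((479.04962158203125, 203.39979553222656), (259.6423645019531, 198.35049438476562), 10.078276634216309)
scene [ 352  231  127  131 9319] [[395, 231], [478, 260], [441, 361], [352, 326]] [[370.0, 86.0, 12.0], [336.0, 277.0, 12.0], [592.0, 321.0, 12.0], [625.0, 132.0, 12.0]]
((480.3655090332031, 203.46832275390625), (261.45904541015625, 197.63531494140625), 10.08149528503418)
```

```bash
python3 -m inch '0.1 0 0.06 0 -0.05 0; 0.25 0 0.15 0 -0.12 0; 0.4 0 0.24 0 -0.19 0; 0.55 0 0.33 0 -0.26 0; 0.7 0 0.42 0 -0.33 0; 0.85 0 0.5 0 -0.4 0; 1 0 0.59 0 -0.473 0; 1 0 0.59 0 -0.473 0; 1 0 0.59 0 -0.473 0' -1
cat > plan.py <<'E'
import sys
from h import *
def rows(p,yaw):  # shift in row units to reach p with tool z at yaw, tool down
    s=manip.observe();R=np.array(s["orientation"]);
    z=np.array([np.cos(np.radians(yaw)),np.sin(np.radians(yaw)),0]);y=np.array([0,0,-1.]);T=np.c_[np.cross(y,z),y,z]
    rv=cv2.Rodrigues(R.T@T)[0].ravel()
    print("t",(R.T@(np.array(p)-s["eef_pos"])/200).round(4),"a",(np.degrees(rv)/90).round(4))
    print("pos",np.round(s["eef_pos"],1),"F",np.round(s["ft_force"],1),"w",round(s["gripper_width"],2),"time",s["time"])
if __name__=="__main__":
    a=list(map(float,sys.argv[1:])); rows(a[:3],a[3])
E
python3 plan.py 505 -191.5 200 153.85
```

```text
time: 1.0
eef_pos: [362.1, -375.4, 245.0]
orientation: [[0.439, -0.0, -0.899], [0.899, 0.001, 0.439], [0.001, -1.0, 0.0]]
ft_force: [-0.6, -0.2, 0.0]
gripper_width: 85.3
t [ 1.1395  0.2255 -0.2393] a [-0.0003  0.0015  0.0004]
pos [ 362.1 -375.4  245. ] F [-0.6 -0.2  0. ] w 85.35 time 1.0
```

```bash
python3 -m inch '0.1 0 -0.02 0 0 0; 0.27 0.03 -0.06 0 0 0; 0.44 0.07 -0.1 0 0 0; 0.61 0.1 -0.14 0 0 0; 0.78 0.14 -0.18 0 0 0; 0.92 0.18 -0.22 0 0 0; 1 0.22 -0.24 0 0 0; 1 0.22 -0.24 0 0 0; 1 0.22 -0.24 0 0 0' -1
python3 - <<'E'
from h import *
d=vision.snapshot("wrist"); cv2.imwrite("pics/w1.png",d["img"][:,:,::-1]); print(np.round(d["pose"],3).tolist())
E
python3 plan.py 505 -191.5 200 153.85
```

```text
time: 1.75
eef_pos: [492.6, -217.0, 200.4]
orientation: [[0.439, -0.002, -0.899], [0.899, 0.001, 0.439], [-0.0, -1.0, 0.002]]
ft_force: [0.2, -0.6, 1.0]
gripper_width: 85.3
[[-0.898, 0.425, 0.113, 463.053], [0.44, 0.867, 0.235, -275.494], [0.002, 0.261, -0.965, 328.523], [0.0, 0.0, 0.0, 1.0]]
t [0.1446 0.0058 0.0012] a [-0.0005  0.0007 -0.    ]
pos [ 492.5 -217.6  201.2] F [-0.  -0.4 -0.6] w 85.25 time 1.8
```

View pics/w1.png

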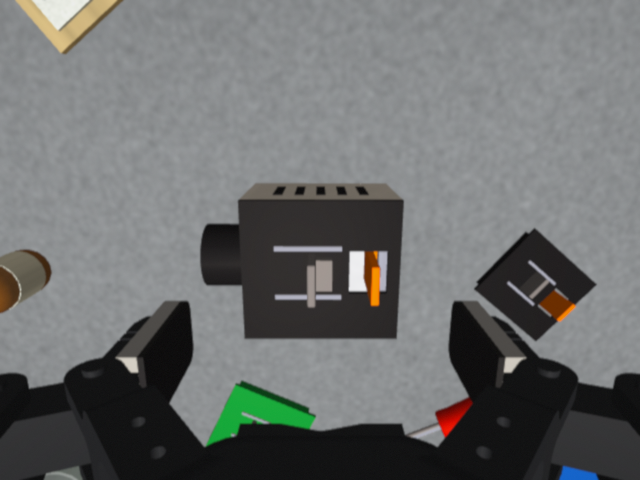

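The wrist view shows the cover head-on: plate corners about (240,200),(403,199),(397,338),(246,338), orange tab top edge x≈371–380 at y≈270–305, grey rest top x≈307–315. Measuring edges.

```bash
cat > meas.py <<'E'
from h import *
d=vision.snapshot("wrist"); im=d["img"]; cv2.imwrite("pics/w2.png",im[:,:,::-1])
c=im[180:360,190:430]; cv2.imwrite("pics/w2c.png",cv2.resize(c[:,:,::-1],None,fx=3.3,fy=3.3,interpolation=cv2.INTER_CUBIC))
P=d["pose"]; print(np.round(P,3).tolist())
hsv=cv2.cvtColor(im,cv2.COLOR_RGB2HSV)
for n,lo,hi in(("orange",(5,180,180),(20,255,255)),):
    m=cv2.inRange(hsv,lo,hi); k,l,st,ce=cv2.connectedComponentsWithStats(m)
    for s in st[1:]:
        if s[4]>30: print(n,s)
E
python3 meas.py
```

```text
[[-0.898, 0.425, 0.115, 462.732], [0.44, 0.867, 0.234, -276.005], [0.0, 0.261, -0.965, 329.291], [0.0, 0.0, 0.0, 1.0]]
orange [371 267   9  39 301]
orange [557 305  18  16  81]
```

View pics/w2c.png

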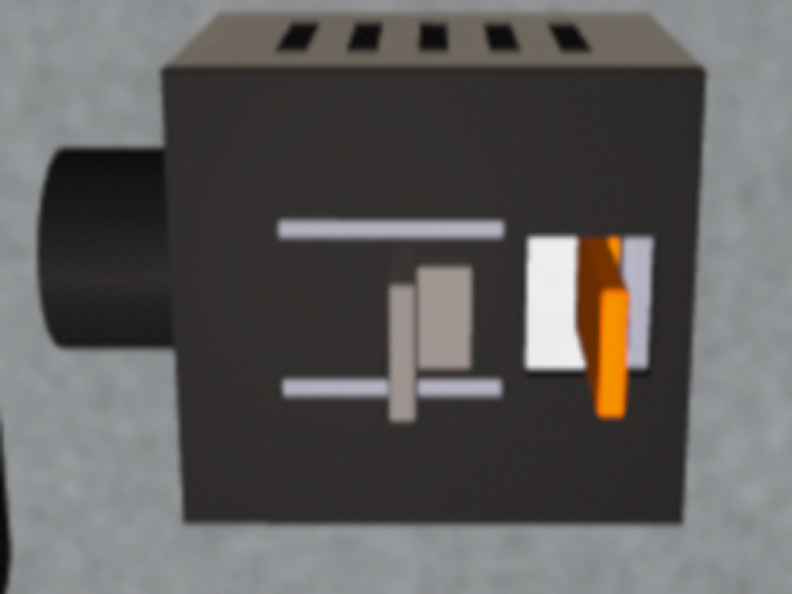

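Run:
```python
from h import *
d=vision.snapshot("wrist")
f=lambda u:np.array(u)/3.3+[190-.35,180-.35]
C=np.array([onz(d,f(u),74) for u in [(163,67),(705,67),(683,522),(185,522)]])
print(C.round(1).tolist()); cen=C.mean(0); x=(C[0]+C[3]-C[1]-C[2])/2; yv=(C[3]+C[2]-C[0]-C[1])/2
print("cen",cen,"lx",np.linalg.norm(x),"ly",np.linalg.norm(yv),"yaw x",np.degrees(np.arctan2(x[1],x[0])),"yaw y",np.degrees(np.arctan2(yv[1],yv[0])))
ex=x/np.linalg.norm(x); ey=np.array([-ex[1],ex[0],0])
for n,us in dict(tabfront=[(627.5,290),(626,415)],tabback=[(600,290),(597,415)],tabends=[(613,288),(611,418)],restrear=[(388.5,286),(388.5,421)],restfront=[(415,286),(415,421)],restends=[(402,285),(402,422.5)]).items():
    for u in us:
        p=onz(d,f(u),98); print(n,p.round(1),"cov",round((p-cen)@ex,2),round((p-cen)@ey,2))
```

```text
[[527.4, -255.9, 74.0], [438.5, -212.3, 74.0], [478.8, -129.6, 74.0], [568.1, -173.4, 74.0]]
cen [ 503.21036568 -192.81517987   74.        ] lx 99.23243142031633 ly 92.03836623586582 yaw x -26.13553688765246 yaw y 63.87571005747642
tabfront [ 468.2 -188.3   98. ] cov -33.41 -11.38
tabfront [ 478.  -167.1   98. ] cov -33.98 12.01
tabback [ 472.5 -190.4   98. ] cov -28.66 -11.38
tabback [ 482.6 -169.3   98. ] cov -28.85 12.01
tabends [ 470.3 -189.8   98. ] cov -30.89 -11.75
tabends [ 480.6 -167.7   98. ] cov -31.34 12.59
restrear [ 504.9 -207.2   98. ] cov 7.87 -12.11
restrear [ 516.3 -184.6   98. ] cov 8.08 13.17
restfront [ 500.8 -205.1   98. ] cov 3.3 -12.11
restfront [ 512.  -182.5   98. ] cov 3.38 13.17
restends [ 502.8 -206.3   98. ] cov 5.54 -12.3
restends [ 514.2 -183.2   98. ] cov 5.69 13.45
```

```bash
python3 plan.py 491.8 -186.9 135 153.87
```

```text
t [0.1376 0.334  0.0715] a [0.0003 0.     0.0003]
pos [ 492.5 -217.9  201.8] F [ 0.2 -0.2 -0.2] w 85.06 time 1.9
```

```bash
python3 -m inch '0.03 0.06 0.015 0 0 0; 0.07 0.15 0.035 0 0 0; 0.1 0.24 0.055 0 0 0; 0.13 0.31 0.07 0 0 0; 0.138 0.334 0.0715 0 0 0; 0.138 0.334 0.0715 0 0 0; 0.138 0.334 0.0715 0 0 0; 0.138 0.334 0.0715 0 0 0' -0.3 20
python3 plan.py 491.8 -186.9 91 153.87
python3 - <<'E'
from h import *
d=vision.snapshot("wrist"); cv2.imwrite("pics/w3.png",d["img"][:,:,::-1])
E
```

```text
time: 2.57
eef_pos: [492.3, -187.6, 136.6]
orientation: [[0.441, 0.003, -0.898], [0.898, -0.0, 0.441], [0.001, -1.0, -0.003]]
ft_force: [0.7, 0.2, 0.3]
gripper_width: 55.4
t [0.0019 0.2279 0.0046] a [ 0.0017 -0.0004  0.0005]
pos [ 492.3 -187.6  136.6] F [0.7 0.2 0.3] w 55.36 time 2.5667
```

View pics/w3.png

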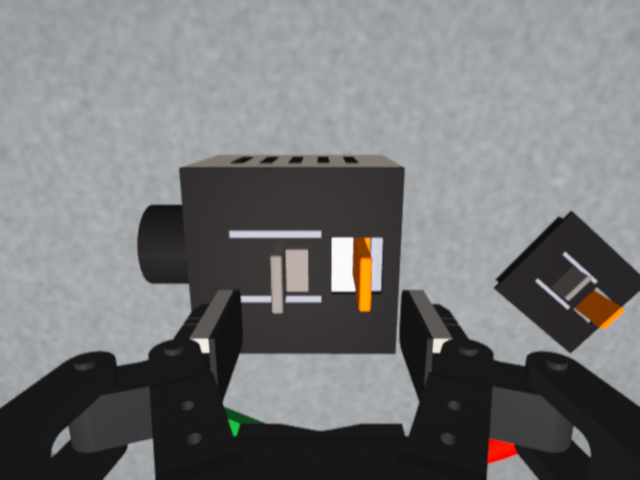

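Gripper 55 mm open and centred: rest rear at x≈270, tab front at x≈372, midpoint 321 against image centre 320. Descending.

```bash
python3 -m inch '0 0.04 0.002 0 0 0; 0 0.08 0.003 0 0 0; 0 0.12 0.004 0 0 0; 0.001 0.16 0.005 0 0 0; 0.002 0.19 0.005 0 0 0; 0.002 0.21 0.005 0 0 0; 0.002 0.22 0.005 0 0 0; 0.002 0.228 0.005 0 0 0; 0.002 0.228 0.005 0 0 0; 0.002 0.228 0.005 0 0 0' -0.3 20
python3 plan.py 491.8 -186.9 91 153.87
python3 - <<'E'
from h import *
d=vision.snapshot("wrist"); cv2.imwrite("pics/w4.png",d["img"][:,:,::-1])
E
```

```text
time: 3.45
eef_pos: [491.9, -186.7, 91.2]
orientation: [[0.441, 0.003, -0.898], [0.898, -0.0, 0.441], [0.001, -1.0, -0.003]]
ft_force: [0.4, 0.5, -0.1]
gripper_width: 55.8
t [-0.0012  0.0009  0.0002] a [ 0.002  -0.0003  0.0007]
pos [ 491.9 -186.7   91.2] F [ 0.4  0.5 -0.1] w 55.79 time 3.45
```

View pics/w4.png

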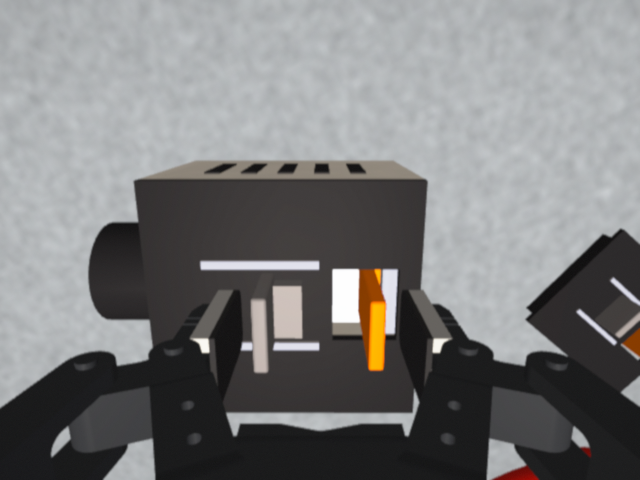

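```bash
python3 -m inch '0 0 -0.003 0 0 0; 0 0.001 -0.007 0 0 0; 0 0.001 -0.007 0 0 0; 0 0.001 -0.007 0 0 0; 0 0.001 -0.007 0 0 0' -0.05 20
python3 -m inch '0 0 0 0 0 0; 0 0 0 0 0 0; 0 0 0 0 0 0; 0 0 0 0 0 0' 0 20
python3 - <<'E'
from h import *
d=vision.snapshot("wrist"); cv2.imwrite("pics/w5.png",d["img"][:,:,::-1])
E
python3 plan.py 491.8 -186.9 91 153.87
```

```text
time: 3.92
eef_pos: [493.3, -187.3, 91.1]
orientation: [[0.441, 0.003, -0.898], [0.898, -0.0, 0.441], [0.001, -1.0, -0.003]]
ft_force: [0.5, 0.4, 0.6]
gripper_width: 45.0
time: 4.25
eef_pos: [493.2, -187.3, 91.1]
orientation: [[0.441, 0.003, -0.898], [0.898, -0.0, 0.441], [0.001, -1.0, -0.003]]
ft_force: [-1.5, 0.7, 0.2]
gripper_width: 42.5
t [-0.0009  0.0005  0.007 ] a [ 0.0019 -0.0004  0.0007]
pos [ 493.1 -187.4   91.1] F [-1.2  0.7  1. ] w 42.37 time 4.3
```

View pics/w5.png

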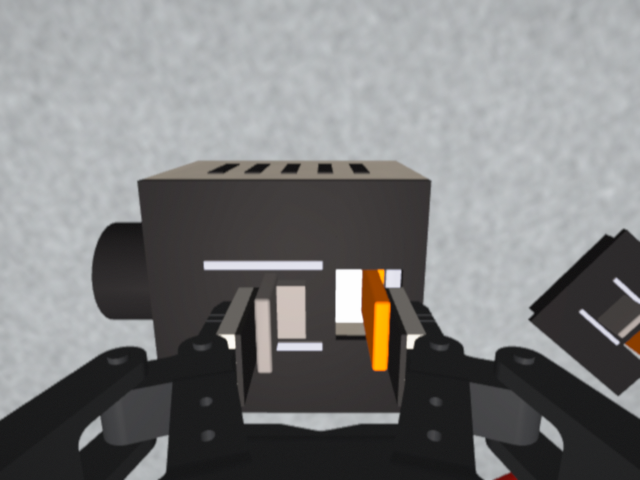

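```bash
python3 -m inch '0 0 0 0 0 0; 0 0 0 0 0 0; 0 0 0 0 0 0; 0 0 0 0 0 0' 0.03 20
python3 -m inch '0 0 0 0 0 0; 0 0 0 0 0 0; 0 0 0 0 0 0; 0 0 0 0 0 0' 0.06 20
```

```text
time: 4.63
eef_pos: [493.3, -187.4, 91.2]
orientation: [[0.441, 0.004, -0.898], [0.898, -0.0, 0.441], [0.001, -1.0, -0.003]]
ft_force: [0.6, 0.2, 0.3]
gripper_width: 41.5
time: 4.97
eef_pos: [493.4, -187.5, 91.4]
orientation: [[0.441, 0.004, -0.898], [0.898, -0.001, 0.441], [0.001, -1.0, -0.004]]
ft_force: [1.9, -0.9, 1.0]
gripper_width: 40.1
```

```bash
python3 -m inch '0 0 -0.002 0 0 0; 0 0 -0.004 0 0 0; 0 0 -0.004 0 0 0; 0 0 -0.004 0 0 0' 0.06 20
for i in 1 2 3; do python3 - <<'E'
from h import *
vision.snapshot("wrist"); s=manip.observe(); f=np.array(s["ft_force"]); print(f.round(2),"along x",round(f@[.898,-.44,0],2),s["gripper_width"],np.round(s["eef_pos"],2))
E
done
```

```text
time: 5.3
eef_pos: [493.9, -187.7, 91.3]
orientation: [[0.441, 0.003, -0.898], [0.898, -0.0, 0.441], [0.001, -1.0, -0.003]]
ft_force: [-0.6, 1.3, 1.7]
gripper_width: 40.0
[-1.11  0.37  2.7 ] along x -1.16 40.38159678728008 [ 493.99 -187.76   91.34]
[-1.98  0.46  2.7 ] along x -1.98 40.110127221844664 [ 493.99 -187.75   91.33]
[-1.93  0.95  1.39] along x -2.15 40.73087448260966 [ 494.04 -187.79   91.36]
```

```bash
python3 -m inch '0 0 -0.002 0 0 0; 0 0 -0.003 0 0 0; 0 0 -0.003 0 0 0; 0 0 -0.003 0 0 0' 0.09 20
python3 -m inch '0 0 -0.002 0 0 0; 0 0 -0.003 0 0 0; 0 0 -0.003 0 0 0; 0 0 -0.003 0 0 0' 0.115 20
for i in 1 2 3; do python3 - <<'E'
from h import *
d=vision.snapshot("wrist"); s=manip.observe(); f=np.array(s["ft_force"]); print(f.round(2),"along x",round(f@[.898,-.44,0],2),s["gripper_width"],np.round(s["eef_pos"],2))
im=d["img"]; cv2.imwrite("pics/w6.png",cv2.resize(im[140:430,120:460,::-1],None,fx=2,fy=2,interpolation=cv2.INTER_CUBIC))
E
done
```

```text
time: 5.78
eef_pos: [494.6, -188.0, 91.5]
orientation: [[0.441, 0.004, -0.898], [0.898, -0.001, 0.441], [0.001, -1.0, -0.004]]
ft_force: [-2.3, 1.1, 3.8]
gripper_width: 39.0
time: 6.12
eef_pos: [495.1, -188.3, 91.6]
orientation: [[0.441, 0.004, -0.898], [0.898, -0.001, 0.441], [0.001, -1.0, -0.004]]
ft_force: [-3.1, 2.1, 3.6]
gripper_width: 37.7
[-2.71  1.6   4.43] along x -3.14 37.96441822916152 [ 495.09 -188.27   91.64]
[-3.01  1.12  4.54] along x -3.2 38.19542652546966 [ 495.1  -188.27   91.65]
[-2.55  2.24  5.05] along x -3.28 37.98852486990459 [ 495.08 -188.25   91.6 ]
```

View pics/w6.png

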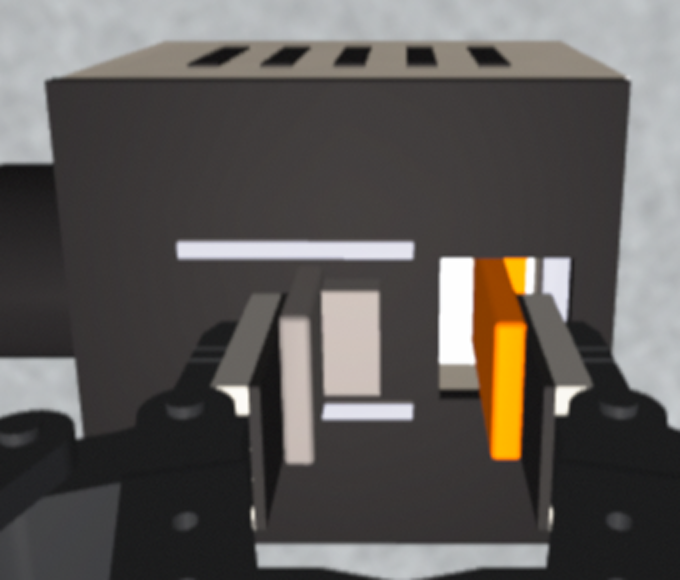

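```bash
cat > edge.py <<'E'
from h import *
def run(im,tag,rows=(335,340,345,350,355)):
    out=[]
    for r in rows:
        g=im[r].astype(float); o=g[:,0]-g[:,2]  # orange: R-B
        x=np.arange(340,410); s=o[x]; i=np.where(s>100)[0]; 
        a,b=i[0],i[-1]
        sub=lambda p,q,t,s:p+(t-s[p])/(s[q]-s[p])*(q-p)
        tl=x[0]+sub(a-1,a,100,s); tr=x[0]+sub(b+1,b,100,s)
        x2=np.arange(235,300); s2=g[x2].mean(1)
        m=(s2>120); j=np.where(m)[0]; 
        # first run
        a2=j[0]; b2=a2
        while m[b2+1]: b2+=1
        rl=x2[0]+sub(a2-1,a2,120,s2); rr=x2[0]+sub(b2+1,b2,120,s2)
        out.append((rl,rr,tl,tr))
    out=np.array(out); print(tag,out.round(1).tolist()); m=np.median(out,0); print(" thick rest",m[1]-m[0],"tab",m[3]-m[2],"gap",m[3]-m[0]); return m
if __name__=="__main__":
    for n in("w4","w5"): run(cv2.imread(f"pics/{n}.png")[:,:,::-1],n)
    d=vision.snapshot("wrist"); m=run(d["img"],"now")
    P=[onz(d,(u,345),98) for u in m]; print("mm gap",np.linalg.norm(P[3]-P[0]),"tab",np.linalg.norm(P[3]-P[2]),"rest",np.linalg.norm(P[1]-P[0]))
E
python3 edge.py
```

```text
w4 [[251.6, 266.4, 362.4, 385.2], [252.1, 266.6, 363.5, 384.9], [241.1, 266.7, 364.2, 384.6], [240.9, 251.9, 365.2, 384.4], [252.6, 267.1, 366.0, 384.3]]
 thick rest 14.928421052631592 tab 20.339682539682542 gap 132.94619883040937
w5 [[255.6, 270.3, 365.7, 389.1], [234.8, 235.3, 366.7, 388.8], [235.7, 235.6, 367.8, 388.5], [256.6, 270.7, 368.8, 388.5], [256.6, 270.9, 369.8, 388.4]]
 thick rest 14.663851721868866 tab 20.74635036496352 gap 132.86232974640683
now [[232.6, 244.3, 359.7, 381.6], [236.2, 244.5, 360.7, 381.5], [237.1, 244.7, 361.6, 381.4], [261.6, 275.7, 362.6, 381.2], [261.6, 275.8, 363.4, 380.8]]
 thick rest 7.681927778400819 tab 19.815625844822932 gap 144.38444466364174
mm gap 45.5216849050856 tab 6.239403171536265 rest 2.4254120193550355
```

```bash
python3 -m inch '0 0 0 0 0 0; 0 0 0 0 0 0; 0 0 0 0 0 0; 0 0 0 0 0 0' 0.13 20
for i in 1 2 3; do python3 - <<'E'
from h import *
from edge import run
d=vision.snapshot("wrist"); s=manip.observe(); f=np.array(s["ft_force"]); print(f.round(2),"along x",round(f@[.898,-.44,0],2),s["gripper_width"],np.round(s["eef_pos"],2))
cv2.imwrite("pics/w7.png",d["img"][:,:,::-1]); run(d["img"],"n",(355,358,361))
E
done
```

```text
time: 6.65
eef_pos: [495.3, -188.4, 91.7]
orientation: [[0.441, 0.004, -0.898], [0.898, -0.001, 0.441], [0.001, -1.0, -0.004]]
ft_force: [-0.4, 0.3, 2.9]
gripper_width: 37.7
[-0.65  0.93  4.14] along x -1.0 37.47385009174263 [ 495.26 -188.35   91.68]
n [[262.5, 276.6, 362.6, 379.8], [262.6, 276.7, 362.9, 379.8], [262.6, 276.7, 363.2, 379.6]]
 thick rest 14.105090311986885 tab 16.900118266852985 gap 117.23995036287744
[-0.62  0.63  3.3 ] along x -0.83 37.71050503935131 [ 495.27 -188.35   91.69]
n [[262.5, 276.6, 362.6, 379.8], [262.6, 276.7, 362.9, 379.8], [262.6, 276.7, 363.2, 379.6]]
 thick rest 14.09616279069769 tab 16.900584795321606 gap 117.23447368421051
[-0.91  0.07  4.13] along x -0.85 37.68342585655412 [ 495.28 -188.35   91.7 ]
n [[262.5, 276.5, 362.6, 379.8], [262.6, 276.6, 362.9, 379.8], [262.5, 276.7, 363.2, 379.6]]
 thick rest 14.092261306532635 tab 16.887241003271527 gap 117.25378802408989
```

Squeezed: the tab–rest gap went from 42.1 to about 37.6 mm (4.5 mm, ≈15 N), and the net force along x is about -1 N. Lifting gently.

```bash
python3 -m inch '0 -0.002 0 0 0 0; 0 -0.004 0 0 0 0; 0 -0.006 0 0 0 0; 0 -0.008 0 0 0 0; 0 -0.01 0 0 0 0; 0 -0.01 0 0 0 0'
python3 -m inch '0 -0.003 0 0 0 0; 0 -0.006 0 0 0 0; 0 -0.009 0 0 0 0; 0 -0.012 0 0 0 0; 0 -0.012 0 0 0 0'
python3 - <<'E'
from h import *
from edge import run
d=vision.snapshot("wrist"); s=manip.observe(); f=np.array(s["ft_force"]); print(f.round(2),"along x",round(f@[.898,-.44,0],2),s["gripper_width"],np.round(s["eef_pos"],2))
cv2.imwrite("pics/w8.png",d["img"][:,:,::-1]); run(d["img"],"n",(355,358,361))
E
```

```text
time: 7.3
eef_pos: [495.2, -188.3, 93.5]
orientation: [[0.441, 0.004, -0.898], [0.898, -0.001, 0.441], [0.001, -1.0, -0.004]]
ft_force: [1.1, -0.4, -1.7]
gripper_width: 37.4
time: 7.72
eef_pos: [495.2, -188.3, 96.1]
orientation: [[0.441, 0.004, -0.898], [0.898, -0.001, 0.441], [0.001, -1.0, -0.004]]
ft_force: [0.2, -0.8, -1.2]
gripper_width: 36.9
[-0.4  -1.11 -0.78] along x 0.13 37.544987897433685 [ 495.19 -188.32   95.98]
n [[262.6, 276.6, 362.6, 379.8], [262.6, 276.6, 362.9, 379.8], [262.6, 276.7, 363.2, 379.6]]
 thick rest 14.06283934845095 tab 16.871318822023 gap 117.19846984698466
```

View pics/w8.png

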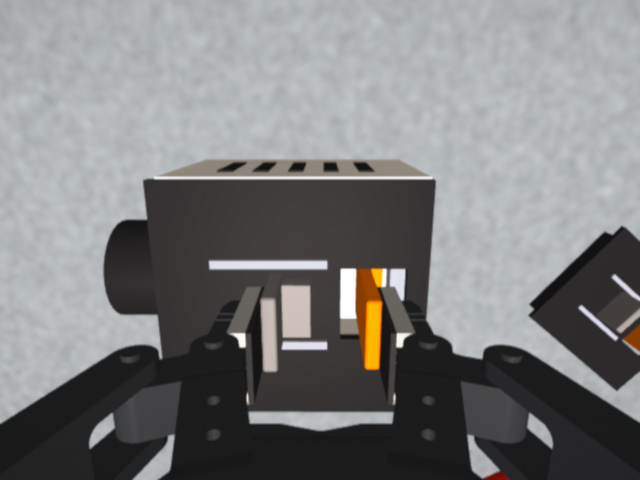

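The cover rose 4 mm with the gripper, a white rim line shows at row 178, and only its weight (~1–2 N) is felt, so the hook is free. Lifting clear.

```bash
python3 -m inch '0 -0.006 0 0 0 0; 0 -0.014 0 0 0 0; 0 -0.024 0 0 0 0; 0 -0.036 0 0 0 0; 0 -0.05 0 0 0 0; 0 -0.065 0 0 0 0; 0 -0.08 0 0 0 0; 0 -0.1 0 0 0 0; 0 -0.12 0 0 0 0; 0 -0.15 0 0 0 0; 0 -0.19 0 0 0 0; 0 -0.23 0 0 0 0; 0 -0.27 0 0 0 0; 0 -0.31 0 0 0 0; 0 -0.34 0 0 0 0; 0 -0.36 0 0 0 0; 0 -0.37 0 0 0 0; 0 -0.37 0 0 0 0'
python3 - <<'E'
from h import *
from edge import run
d=vision.snapshot("wrist"); s=manip.observe(); f=np.array(s["ft_force"]); print(f.round(2),"along x",round(f@[.898,-.44,0],2),s["gripper_width"],np.round(s["eef_pos"],2))
cv2.imwrite("pics/w9.png",d["img"][:,:,::-1]); run(d["img"],"n",(355,358,361))
d=vision.snapshot("scene"); cv2.imwrite("pics/s9.png",d["img"][:,:,::-1])
E
```

```text
time: 9.27
eef_pos: [495.0, -188.3, 170.4]
orientation: [[0.441, 0.005, -0.898], [0.898, -0.001, 0.441], [0.001, -1.0, -0.004]]
ft_force: [-0.1, -0.8, -1.4]
gripper_width: 37.4
[-0.51  0.58 -2.83] along x -0.71 37.3710561570594 [ 494.87 -188.21  169.86]
n [[262.6, 276.4, 362.6, 379.8], [262.7, 276.5, 363.0, 379.7], [262.7, 276.5, 363.2, 379.5]]
 thick rest 13.794735016046502 tab 16.762586494869936 gap 117.07619880848227
```

View pics/w9.png

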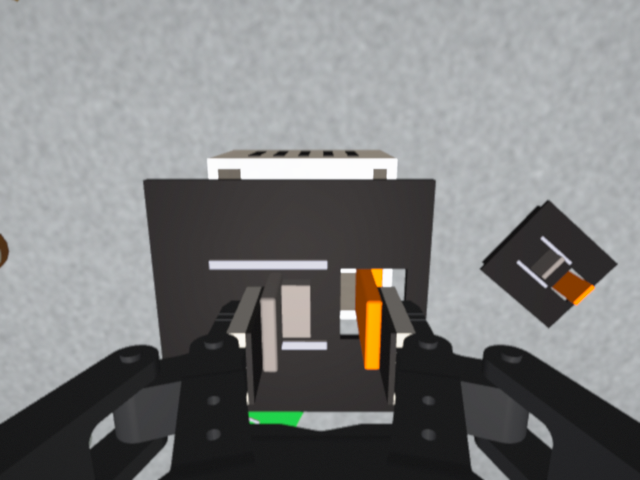

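View pics/s9.png

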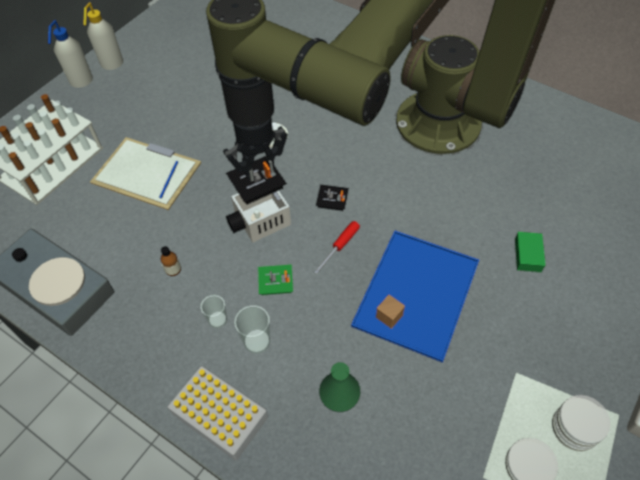

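The cover is held level and clear of the house. In the scene view at (255,178) it hangs above the open house at (262,215), and nothing else has moved. Carrying it to the tray, turning it to line up.

```bash
python3 -m inch '0.02 0 0.016 0 -0.005 0; 0.06 0 0.048 0 -0.015 0; 0.12 0 0.096 0 -0.03 0; 0.19 0 0.152 0 -0.05 0; 0.26 0 0.208 0 -0.07 0; 0.33 0 0.264 0 -0.09 0; 0.4 0 0.32 0 -0.11 0; 0.47 0 0.376 0 -0.13 0; 0.54 0 0.432 0 -0.15 0; 0.61 0 0.488 0 -0.165 0; 0.67 0 0.536 0 -0.18 0; 0.72 0 0.576 0 -0.19 0; 0.75 0 0.6 0 -0.2 0; 0.76 0 0.61 0 -0.2 0; 0.76 0 0.61 0 -0.2 0'
python3 plan.py 409.9 191.5 150 190.07
```

```text
time: 10.62
eef_pos: [452.0, 2.6, 169.3]
orientation: [[0.141, 0.003, -0.99], [0.99, -0.0, 0.141], [0.0, -1.0, -0.003]]
ft_force: [1.2, 0.7, -1.1]
gripper_width: 37.3
t [0.9053 0.0956 0.3417] a [ 2.200e-03 -2.017e-01 -2.000e-04]
pos [452.    2.6 169.3] F [ 1.2  0.7 -1.1] w 37.28 time 10.6167
```

```bash
python3 -m inch '0.03 0 0.01 0 -0.005 0; 0.08 0 0.03 0 -0.02 0; 0.15 0.01 0.055 0 -0.035 0; 0.23 0.02 0.085 0 -0.05 0; 0.31 0.03 0.115 0 -0.07 0; 0.39 0.04 0.145 0 -0.09 0; 0.47 0.05 0.175 0 -0.11 0; 0.55 0.06 0.205 0 -0.13 0; 0.63 0.07 0.235 0 -0.15 0; 0.71 0.08 0.265 0.001 -0.165 0; 0.78 0.085 0.295 0.001 -0.18 0; 0.84 0.09 0.317 0.002 -0.19 0; 0.88 0.095 0.332 0.002 -0.2 0; 0.905 0.0956 0.342 0.002 -0.202 0; 0.905 0.0956 0.342 0.002 -0.202 0; 0.905 0.0956 0.342 0.002 -0.202 0'
python3 plan.py 409.9 191.5 48 190.07
python3 - <<'E'
from h import *
d=vision.snapshot("wrist"); cv2.imwrite("pics/w10.png",d["img"][:,:,::-1])
d=vision.snapshot("scene"); cv2.imwrite("pics/s10.png",d["img"][:,:,::-1])
E
```

```text
time: 11.95
eef_pos: [409.9, 191.2, 150.0]
orientation: [[-0.175, 0.0, -0.985], [0.985, -0.001, -0.175], [-0.001, -1.0, -0.0]]
ft_force: [0.6, -0.6, -1.5]
gripper_width: 37.2
t [1.700e-03 5.101e-01 1.000e-04] a [ 0.0001  0.     -0.0004]
pos [409.9 191.2 150. ] F [ 0.6 -0.6 -1.5] w 37.21 time 11.95
```

View pics/w10.png

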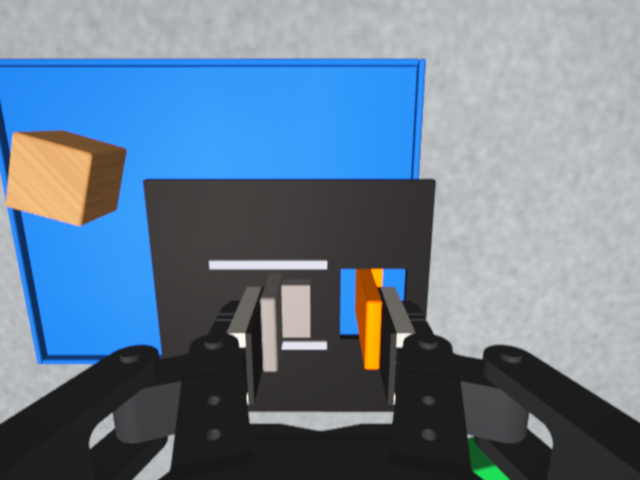

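View pics/s10.png

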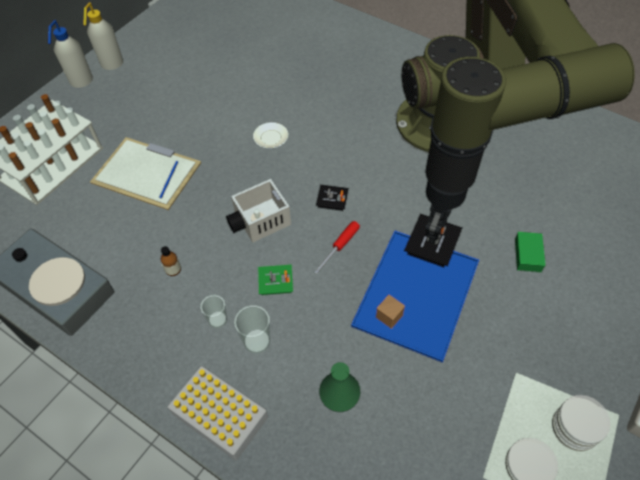

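Cover is level over the tray's -x half, edges parallel to the tray's. Tray corner at wrist pixel (425,60), carton at (65,178), well clear. A quick check of the tray's place from this view.

Run:
```python
from h import *
d=vision.snapshot("wrist")
print(onz(d,(425,59),12).round(1), onz(d,(40,362),12).round(1))
e=np.array([np.cos(np.radians(10.08)),np.sin(np.radians(10.08))]);n=np.array([-e[1],e[0]]);c=np.array([479.7,203.4])
print(c-130*e+100*n, c-130*e-100*n, c+130*e-100*n)
for u in((145,180),(435,180),(419,410),(165,410)): 
    p=onz(d,u,150-21.7+4)[:2]-c; print((p@e).round(1),(p@n).round(1))
```

```text
[367.3  83.   12. ] [585.1 321.4  12. ]
[334.20433061 279.10343579] [369.20894241  82.19056888] [625.19566939 127.69656421]
-11.7 -45.3
-110.3 -45.2
-110.2 45.7
-9.9 45.6
```

```bash
python3 -m inch '0 0.02 0 0 0 0; 0 0.06 0 0 0 0; 0 0.11 0 0 0 0; 0 0.16 0 0 0 0; 0 0.21 0 0 0 0; 0 0.26 0 0 0 0; 0 0.31 0 0 0 0; 0 0.36 0 0 0 0; 0 0.4 0 0 0 0; 0 0.43 0 0 0 0; 0 0.46 0 0 0 0; 0 0.48 0 0 0 0; 0 0.495 0 0 0 0; 0 0.505 0 0 0 0; 0 0.51 0 0 0 0; 0 0.51 0 0 0 0; 0 0.51 0 0 0 0'
python3 -m inch '0 0.003 0 0 0 0; 0 0.006 0 0 0 0; 0 0.009 0 0 0 0; 0 0.012 0 0 0 0; 0 0.012 0 0 0 0; 0 0.012 0 0 0 0'
```

```text
time: 13.52
eef_pos: [410.2, 191.0, 48.4]
orientation: [[-0.174, 0.001, -0.985], [0.985, -0.0, -0.174], [-0.0, -1.0, -0.001]]
ft_force: [-0.1, 0.2, -1.4]
gripper_width: 37.8
time: 14.02
eef_pos: [410.2, 191.0, 45.9]
orientation: [[-0.174, 0.001, -0.985], [0.985, -0.0, -0.174], [-0.0, -1.0, -0.001]]
ft_force: [0.4, -0.3, -0.5]
gripper_width: 37.4
```

```bash
python3 -m inch '0 0.002 0 0 0 0; 0 0.004 0 0 0 0; 0 0.006 0 0 0 0; 0 0.006 0 0 0 0; 0 0.006 0 0 0 0'
python3 -m inch '0 0.002 0 0 0 0; 0 0.004 0 0 0 0; 0 0.004 0 0 0 0; 0 0.004 0 0 0 0; 0 0.004 0 0 0 0'
```

```text
time: 14.43
eef_pos: [410.2, 191.0, 44.7]
orientation: [[-0.174, 0.001, -0.985], [0.985, -0.0, -0.174], [-0.0, -1.0, -0.001]]
ft_force: [0.4, 1.3, -2.1]
gripper_width: 37.3
time: 14.85
eef_pos: [410.2, 191.0, 43.9]
orientation: [[-0.174, 0.001, -0.985], [0.985, -0.0, -0.174], [-0.0, -1.0, -0.001]]
ft_force: [1.3, 0.4, -1.6]
gripper_width: 37.1
```

```bash
python3 -m inch '0 0.002 0 0 0 0; 0 0.004 0 0 0 0; 0 0.004 0 0 0 0; 0 0.004 0 0 0 0; 0 0.004 0 0 0 0'
python3 -m inch '0 0.002 0 0 0 0; 0 0.003 0 0 0 0; 0 0.003 0 0 0 0; 0 0.003 0 0 0 0; 0 0.003 0 0 0 0'
```

```text
time: 15.27
eef_pos: [410.4, 191.0, 43.7]
orientation: [[-0.174, 0.001, -0.985], [0.985, -0.0, -0.174], [-0.0, -1.0, -0.001]]
ft_force: [-3.3, -2.1, 5.8]
gripper_width: 37.3
time: 15.68
eef_pos: [410.5, 191.1, 43.7]
orientation: [[-0.175, 0.002, -0.985], [0.985, 0.0, -0.175], [-0.0, -1.0, -0.002]]
ft_force: [-4.8, -1.5, 7.2]
gripper_width: 37.2
```

Floor touched at TCP z 43.7, as predicted, with +7 N. Letting go gradually.

```bash
python3 -m inch '0 0 0 0 0 0; 0 0 0 0 0 0; 0 0 0 0 0 0' 0.07
python3 -m inch '0 0 0 0 0 0; 0 0 0 0 0 0; 0 0 0 0 0 0' 0.02
python3 -m inch '0 0 0 0 0 0; 0 0 0 0 0 0; 0 0 0 0 0 0; 0 0 0 0 0 0; 0 0 0 0 0 0' -0.25
python3 - <<'E'
from h import *
d=vision.snapshot("wrist"); cv2.imwrite("pics/w11.png",d["img"][:,:,::-1]); s=manip.observe(); print(np.round(s["ft_force"],1),s["gripper_width"])
E
```

```text
time: 15.93
eef_pos: [410.5, 191.1, 43.4]
orientation: [[-0.175, 0.002, -0.985], [0.985, 0.0, -0.175], [-0.0, -1.0, -0.002]]
ft_force: [-1.6, 0.5, -0.1]
gripper_width: 39.8
time: 16.18
eef_pos: [410.4, 191.1, 43.1]
orientation: [[-0.174, 0.001, -0.985], [0.985, 0.0, -0.174], [-0.0, -1.0, -0.001]]
ft_force: [-0.9, 0.1, -1.1]
gripper_width: 42.1
time: 16.6
eef_pos: [410.4, 191.1, 43.1]
orientation: [[-0.174, 0.001, -0.985], [0.985, 0.0, -0.174], [-0.0, -1.0, -0.001]]
ft_force: [0.6, 0.7, -0.4]
gripper_width: 53.5
[ 0.2 -0.6 -0.3] 53.259618729068706
```

View pics/w11.png

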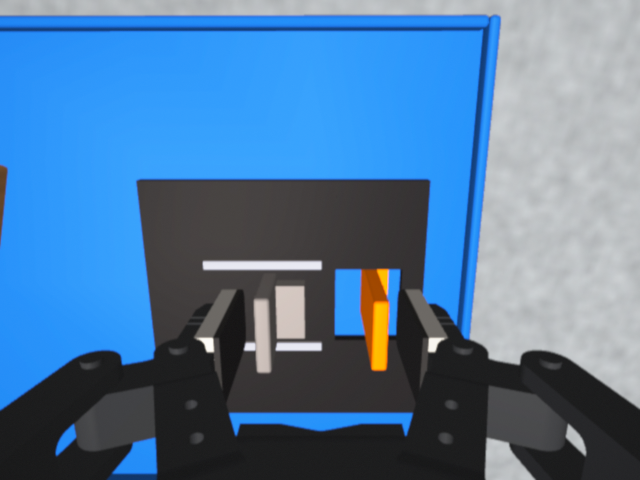

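The pads stand clear of the tab (right pad x≈400 against tab front 388) and of the rest (left pad 240 against 255). Withdrawing straight up.

```bash
python3 -m inch '0 -0.01 0 0 0 0; 0 -0.03 0 0 0 0; 0 -0.06 0 0 0 0; 0 -0.1 0 0 0 0; 0 -0.15 0 0 0 0; 0 -0.22 0 0 0 0; 0 -0.3 0 0 0 0; 0 -0.4 0 0 0 0; 0 -0.5 0 0 0 0; 0 -0.6 0 0 0 0; 0 -0.65 0 0 0 0; 0 -0.65 0 0 0 0; 0 -0.65 0 0 0 0'
python3 - <<'E'
from h import *
for n in("wrist","scene","top"):
    d=vision.snapshot(n); cv2.imwrite(f"pics/{n}12.png",d["img"][:,:,::-1])
    if n=="wrist": np.save("d12",d,allow_pickle=True)
s=manip.observe(); print(np.round(s["ft_force"],1),s["gripper_width"],np.abs(s["joint_velocities"]).max())
E
```

```text
time: 17.73
eef_pos: [410.2, 191.3, 173.3]
orientation: [[-0.174, 0.002, -0.985], [0.985, 0.001, -0.174], [0.001, -1.0, -0.002]]
ft_force: [0.7, -0.0, -1.7]
gripper_width: 53.7
[-0.1  0.1 -0.1] 53.32771317405292 0.2782612598323375
```

View pics/wrist12.png

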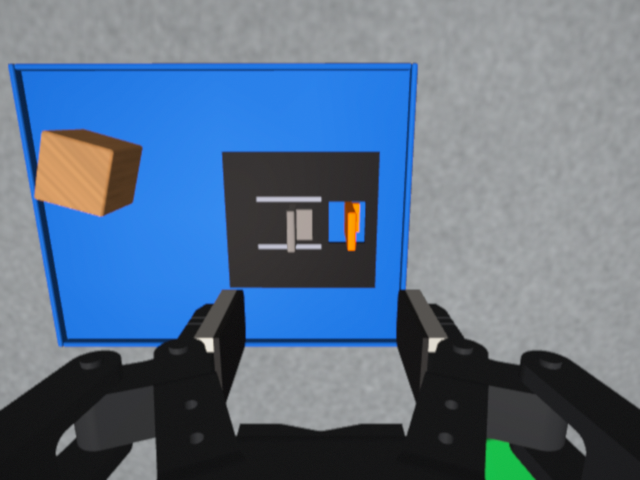

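View pics/scene12.png

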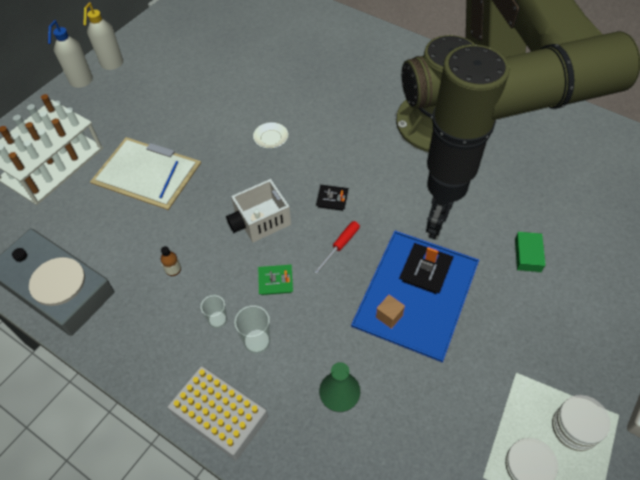

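The cover lies flat and upright in the tray's free half: wrist corners about (222,152),(380,152),(376,288),(231,287), inside the walls, with the tab sprung back. In the scene view the house is open at (262,212) and everything else is where it was. Handing in.

```bash
python3 -c "
from station import manip
print(manip.hand_in(), manip.observe()['time'])"
```

```text
the job is handed in; nothing more can be done
the job is handed in; nothing more can be done
```

The lamp house is open, and the black cover lies right way up and flat in the free -x half of the blue tray. I handed the job in at about 18 s of the 64 s allowed.

- **Squeeze:** I closed the gripper by position to about 4.5 mm of tab travel. That is about 15 N, worked out from the tab-to-rest gap in the wrist picture and the tab's spring figures, because the tab force can't be read directly. The gripper's own width reading agreed within about 0.3 mm. The net force on the cover along its x axis was about 1 N towards the rear before lifting.
- **Lift:** The cover came off straight, with only its own weight felt at each check, so the hook was clear of the catch.
- **Set-down:** The skirts met the tray floor at the predicted height. My last small downward steps raised the contact force to about 7 N before I let go in stages.
- **Last checks:** The wrist and scene pictures show the cover inside the tray walls, clear of the carton, with the tab sprung back. The tools and glassware look undisturbed, and the open gripper stands about 130 mm above its release height, with force readings near zero. The tray position from the wrist view differed from the top and scene views by up to about 2 mm, within calibration. No check failed.

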